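Swap the torches in the charging rack

ROBOT

A 6-joint arm with a two-finger parallel gripper is mounted at the origin on a cart in front of the work surface, level with it; the furniture and walls round the work are solid. World frame = base frame: x ahead of the robot, y to its left, z up, the work surface at z = 0. Lengths are in m, angles in rad, forces in N, time in s.
With the tool pointing down it reaches from about 0.35 to 0.85 m from the base axis. Payload 8.1 kg.
Tool frame: the origin (TCP) lies at the very end of the fingers, on their centre line; the grasp point (between the pads) lies 19 mm behind it (arm.hold_point_z is the distance from the TCP to the grasp point, in m); z points along the fingers, y is the line along which they close (so a half turn about z gives the same grasp; the last joint's range is limited). The gripper opens to 93 mm and grips with 3 to 60 N. Pads are 15 mm wide; open, the fingers measure 128 mm over their backs; the gripper's body (75 mm by 188 mm) begins 65 mm behind the grasp point.
Start: joints at [1.224, 0.13, 1.488, -0, 1.523, -0.085], TCP at [0.155, 0.58, 0.219] pointing down, gripper open.
Joint ranges: [-2.96, 2.96], [-0.89, 2.26], [0.02, 2.5], [-1.34, 4.48], [0, 2.73], [-2.66, 2.66]. Speed limits (rad/s): [2.39, 2.39, 2.79, 3.14, 3.14, 3.14].

INTERFACE

Orientations are given as a unit quaternion [w, x, y, z].
In Python, from station import arm gives the robot as it stands.
- The arm moves only by the shell command python3 -m creep 'ROWS' [OPENING] [FORCE]. ROWS is JSON, one flat list of numbers, 4 for each row, row after row: the shift along the tool's x, y, z in cm, then the turn about the tool's z in degrees. In form: [x, y, z, turn, x, y, z, turn, ...]. A call has 1 to 10 rows; each row is the pose to reach, as a shift and turn from the pose commanded when the call began, along the tool's axes at that moment; what a row does not reach only later rows make up. A row lasts 1/10 s, in which the tool goes at most 50 mm and 8.59 degrees, less where a joint would pass 70% of its speed; a pose out of reach is approached as far as the arm can. A call with a gripper value outside its range is refused whole. OPENING is the closure, from -1 (fully open) to 1 (shut), set as the call begins (- or left out, the last holds). The fingers move at their own pace and stop on an object; FORCE is the grip in N (left out, the last holds). Time passes only in rows, so rows that repeat a pose let the fingers close. It gives the time, the measured TCP pose, the force, the opening and the grip force at its end, in the units of the state.
- arm.sense(): the state, without advancing time (a new reading comes with each control period).
- arm.capture(name): name is "side" or "top" or "wrist"; returns the picture (400x640x3 uint8, red, green, blue); there is no depth.
- arm.camera_params(name): a dict with "vertical_fov" (degrees; the focal length in pixels is half the picture's height over the tangent of half this angle, whatever the lens; pixels are square), "cx", "cy" (the principal point, pixels), "world_to_cam" (4x4, takes a point from world to camera coordinates). Camera axes: x right, y down, z forward; pixel columns grow to the right and rows downward; lengths in m; the calibration is good to about 2 mm. A picture is of the moment at which its call begins: read the wrist's pose just before it. camera_params takes no time and is no camera call; for the wrist camera it gives the pose at the moment of the call.
- arm.hand_in(): hands the job in; it is judged then, once.
The state is a dict: "t": time; "qpos": joint angles; "dq": joint speeds; "joint_torque": joint torques, N m; "position": TCP position; "tcp_rot": TCP orientation; "force": force on the tool from outside, world axes, zero at the start; "moment": the same for the moment, N m; "gripper_width": finger opening in m; "finger_force": force on a finger pad.
Only numpy, scipy, OpenCV 4.12 (cv2) and the standard library are available. Lean on these libraries where they do the work, as an engineer would, in place of code of your own. Each camera call takes 0.05 s, during which the arm holds its last target. There are 200 camera calls.

TASK

Change over the torches in the desk charger: first pull the red-knobbed lever to off (red stripes, all the way to the front) while the charged torches are still clipped in, then pull every charged torch out of its spring clips and lay it flat in the blue tray, and press each spent torch from the desk fully home into a free bay, tail to the contact strip like the others. With the lever still off until all that is done, set it to charge, in line with the green stripes; leave the other things on the desk where they are.

Things in the scene. Friction and masses are not known exactly. Their poses are not given: they have to be found in the camera images.
- a_grip (a point): Charged torch A, at the start clipped in a bay of the rack. Black pocket torch, 125 mm long, 0.14 kg: head 33 mm across, then 87 mm of barrel 25 mm across. The point is on its axis in the barrel, 80 mm from the head's front, 44 mm from the tail's end: grip here, across the barrel. x runs along the torch to the tail (head at -x). None at the start if absent. 
- b_grip (a point): Charged torch B, at the start clipped in a bay of the rack. Black pocket torch, 125 mm long, 0.14 kg: head 33 mm across, then 87 mm of barrel 25 mm across. The point is on its axis in the barrel, 80 mm from the head's front, 44 mm from the tail's end: grip here, across the barrel. x runs along the torch to the tail (head at -x). None at the start if absent. 
- c_grip (a point): Charged torch C, at the start clipped in a bay of the rack. Black pocket torch, 125 mm long, 0.14 kg: head 33 mm across, then 87 mm of barrel 25 mm across. The point is on its axis in the barrel, 80 mm from the head's front, 44 mm from the tail's end: grip here, across the barrel. x runs along the torch to the tail (head at -x). None at the start if absent. 
- d_grip (a point): Spent torch D, lying on the desk right of the rack, point 16 mm up. Black pocket torch, 125 mm long, 0.14 kg: head 33 mm across, then 87 mm of barrel 25 mm across. The point is on its axis in the barrel, 80 mm from the head's front, 44 mm from the tail's end: grip here, across the barrel. x runs along the torch to the tail (head at -x). None at the start if absent. 
- e_grip (a point): Spent torch E, lying on the desk right of the rack, point 16 mm up. Black pocket torch, 125 mm long, 0.14 kg: head 33 mm across, then 87 mm of barrel 25 mm across. The point is on its axis in the barrel, 80 mm from the head's front, 44 mm from the tail's end: grip here, across the barrel. x runs along the torch to the tail (head at -x). None at the start if absent. 
- rack: Fixed charging rack, base 22 mm high, origin under it, x to its back, y left. Three bays 80 mm apart. In each, torches lie along x in two upward-open C-shaped steel spring clips. Pulled straight up, a torch resists with about 9 N, then they snap open within 15 mm. From above, a torch first rests on the lips 18 mm too high; about 8 N straight down snaps it in.
- bay_0 (a point): Left bay: the point where a seated torch's grip point lies, 44 mm above the desk; x along the bay to the contact strip at the back (tail end; 50 mm high, from 52 mm behind the point). The clips, 10 mm wide and 17 mm above the point at their tops, stand 31 mm before and 37 mm behind it. A seated torch may lie up to 6 mm off along x.
- bay_1 (a point): Middle bay: the point where a seated torch's grip point lies, 44 mm above the desk; x along the bay to the contact strip at the back (tail end; 50 mm high, from 52 mm behind the point). The clips, 10 mm wide and 17 mm above the point at their tops, stand 31 mm before and 37 mm behind it. A seated torch may lie up to 6 mm off along x.
- bay_2 (a point): Right bay: the point where a seated torch's grip point lies, 44 mm above the desk; x along the bay to the contact strip at the back (tail end; 50 mm high, from 52 mm behind the point). The clips, 10 mm wide and 17 mm above the point at their tops, stand 31 mm before and 37 mm behind it. A seated torch may lie up to 6 mm off along x.
- lever_hinge (a point): Hinge of the rack's mode lever, in the middle of the grey drum (40 mm radius) at the rack's right end, 22 mm above the desk; x towards the rack's back, y along the hinge to the left, z up. The knob's centre is 100 mm from here.
- lever_knob (a point): Centre of the lever's red ball knob, 24 mm across. The frame turns with the lever.
- lever (a joint): Angle of the mode lever: 0 = at its stop, leaning 0.6 rad from upright towards the rack's front (red stripes on the drum: off); 0.6 upright; 0.8 = green stripes (charge); 1.2 = at its back stop (yellow stripes, boost). It stays where it is left; about 1.2 N at the knob moves it.
- tray_floor (a point): Centre of the inner floor of the blue hand-out tray (loose, 0.8 kg), 4 mm above the desk; z up. The tray is 190 mm along its x, 210 mm along its y and 26 mm high outside, walls 4 mm. Beyond the gap between tray and rack stands a computer tower 0.4 m high, its front face from x 0.61, y 0.13 to x 0.66, y 0.30: carry things past in front of it.
- measure: Yellow tape measure, 65x87x35 mm: bystander. Origin under its middle.
- keys: Bunch of keys, 49x74x19 mm: bystander. Origin under its middle.
- notes: Yellow sticky-note pad, 52x52x17 mm: bystander. Origin under its middle.
- glue: Glue stick with orange cap, standing, 26 mm across, 92 mm high: bystander. Origin under its middle.
Mind the look-alikes: they are no part of the job. What is shaped like the part that bears a_grip but yellow is not meant.

How it is judged:
On the way, in this order (a step that is already met when the one before it is completed fails the run):
1. the lever is off (below 0.08 rad) with every charged torch still in its clips (value of joint lever below 0.08 rad and ((distance between a_grip and bay_0 below 0.01 m and angle between the x axis of a_grip and the x axis of bay_0, either way round below 0.12 rad) or (distance between a_grip and bay_1 below 0.01 m and angle between the x axis of a_grip and the x axis of bay_1, either way round below 0.12 rad) or (distance between a_grip and bay_2 below 0.01 m and angle between the x axis of a_grip and the x axis of bay_2, either way round below 0.12 rad)) and ((distance between b_grip and bay_0 below 0.01 m and angle between the x axis of b_grip and the x axis of bay_0, either way round below 0.12 rad) or (distance between b_grip and bay_1 below 0.01 m and angle between the x axis of b_grip and the x axis of bay_1, either way round below 0.12 rad) or (distance between b_grip and bay_2 below 0.01 m and angle between the x axis of b_grip and the x axis of bay_2, either way round below 0.12 rad)) and ((distance between c_grip and bay_0 below 0.01 m and angle between the x axis of c_grip and the x axis of bay_0, either way round below 0.12 rad) or (distance between c_grip and bay_1 below 0.01 m and angle between the x axis of c_grip and the x axis of bay_1, either way round below 0.12 rad) or (distance between c_grip and bay_2 below 0.01 m and angle between the x axis of c_grip and the x axis of bay_2, either way round below 0.12 rad))), for 0.2 s.
2. every charged torch lies in the tray and every spent torch is clipped into a bay, the lever still off (value of joint lever below 0.08 rad and x of a_grip in the frame of tray_floor between -0.09 and 0.09 m and y of a_grip in the frame of tray_floor between -0.095 and 0.095 m and z of each of a_grip, b_grip, c_grip in the frame of tray_floor below 0.03 m and angle between a_grip's own x axis and vertical between 1.35 and 1.79 rad and x of b_grip in the frame of tray_floor between -0.09 and 0.09 m and y of b_grip in the frame of tray_floor between -0.095 and 0.095 m and angle between b_grip's own x axis and vertical between 1.35 and 1.79 rad and x of c_grip in the frame of tray_floor between -0.09 and 0.09 m and y of c_grip in the frame of tray_floor between -0.095 and 0.095 m and angle between c_grip's own x axis and vertical between 1.35 and 1.79 rad and ((distance between d_grip and bay_0 below 0.01 m and angle between the x axis of d_grip and the x axis of bay_0, either way round below 0.12 rad) or (distance between d_grip and bay_1 below 0.01 m and angle between the x axis of d_grip and the x axis of bay_1, either way round below 0.12 rad) or (distance between d_grip and bay_2 below 0.01 m and angle between the x axis of d_grip and the x axis of bay_2, either way round below 0.12 rad)) and ((distance between e_grip and bay_0 below 0.01 m and angle between the x axis of e_grip and the x axis of bay_0, either way round below 0.12 rad) or (distance between e_grip and bay_1 below 0.01 m and angle between the x axis of e_grip and the x axis of bay_1, either way round below 0.12 rad) or (distance between e_grip and bay_2 below 0.01 m and angle between the x axis of e_grip and the x axis of bay_2, either way round below 0.12 rad))), for 0.2 s.
3. the lever stands at charge (0.72 to 0.88 rad) (value of joint lever between 0.72 and 0.88 rad), for 0.2 s.
At the end, for the whole second after the job is handed in: The lever stands within 0.08 rad of the green stripes (0.8); every charged torch lies flat (within 0.22 rad) inside the tray; every spent torch sits in a bay, its grip point within 10 mm of the bay's point and its axis within 0.12 rad of the bay's (all of step 3 and x of a_grip in the frame of tray_floor between -0.09 and 0.09 m and y of a_grip in the frame of tray_floor between -0.095 and 0.095 m and z of each of a_grip, b_grip, c_grip in the frame of tray_floor below 0.03 m and angle between a_grip's own x axis and vertical between 1.35 and 1.79 rad and x of b_grip in the frame of tray_floor between -0.09 and 0.09 m and y of b_grip in the frame of tray_floor between -0.095 and 0.095 m and angle between b_grip's own x axis and vertical between 1.35 and 1.79 rad and x of c_grip in the frame of tray_floor between -0.09 and 0.09 m and y of c_grip in the frame of tray_floor between -0.095 and 0.095 m and angle between c_grip's own x axis and vertical between 1.35 and 1.79 rad and ((distance between d_grip and bay_0 below 0.01 m and angle between the x axis of d_grip and the x axis of bay_0, either way round below 0.12 rad) or (distance between d_grip and bay_1 below 0.01 m and angle between the x axis of d_grip and the x axis of bay_1, either way round below 0.12 rad) or (distance between d_grip and bay_2 below 0.01 m and angle between the x axis of d_grip and the x axis of bay_2, either way round below 0.12 rad)) and ((distance between e_grip and bay_0 below 0.01 m and angle between the x axis of e_grip and the x axis of bay_0, either way round below 0.12 rad) or (distance between e_grip and bay_1 below 0.01 m and angle between the x axis of e_grip and the x axis of bay_1, either way round below 0.12 rad) or (distance between e_grip and bay_2 below 0.01 m and angle between the x axis of e_grip and the x axis of bay_2, either way round below 0.12 rad))); the robot touches nothing.
It fails at once if a bystander (tape measure, keys, sticky notes, glue stick) is moved more than 40 mm (distance of any of measure, keys, notes, glue from where it was at the start of the episode above 0.04 m).
Of torch_a, torch_b, torch_c only 2 to 3 are there at a start; the rules pass over those that are not, and their reading is None.
Of torch_d, torch_e only 1 to 2 are there at a start; the rules pass over those that are not, and their reading is None.
At some moment in a run one of torch_d, torch_e, tray may be knocked a few centimetres aside while the robot is not near it.
Once in a run the grip may slacken for a moment while it holds something.
It also fails if it takes over 210 s, if anything falls off the work surface, if the arm or the gripper's body presses on something with over 40 N, if the wrist force passes 120 N, or if a joint passes its speed limit or range.

## Working session

There is one attempt and no reset: what is moved stays moved. The work goes in short steps, Python scripts to look and compute and a shell command to move; the robot and the scene stay as the last step left them, time stands still between calls to the robot, and variables do not carry over. Pictures are saved under pics/ and viewed, at most 14 in all, crops included, and the job is handed in when it is done.

```bash
ls; mkdir -p pics; cat > h.py <<'E'
import numpy as np, cv2
from station import arm
from scipy.spatial.transform import Rotation as R
def cap(n,f=None):
    P=arm.camera_params(n); im=arm.capture(n)
    if f: cv2.imwrite('pics/'+f,im[:,:,::-1])
    return im,P
def ray(P,u,v):
    f=200/np.tan(np.radians(P['vertical_fov'])/2); T=np.array(P['world_to_cam'])
    d=T[:3,:3].T@np.array([(u-P['cx'])/f,(v-P['cy'])/f,1]); return -T[:3,:3].T@T[:3,3],d
def onz(P,u,v,z):
    o,d=ray(P,u,v); return o+d*(z-o[2])/d[2]
def proj(P,p):
    f=200/np.tan(np.radians(P['vertical_fov'])/2); T=np.array(P['world_to_cam'])
    c=T[:3,:3]@np.array(p)+T[:3,3]; return c[0]/c[2]*f+P['cx'],c[1]/c[2]*f+P['cy']
def tool():
    s=arm.sense(); q=s['tcp_rot']; return np.array(s['position']),R.from_quat([q[1],q[2],q[3],q[0]]).as_matrix()
def go(p,yaxis=None):
    "shift in cm along tool axes to world TCP p, turn in deg so tool y lies along yaxis (xy)"
    o,M=tool(); s=M.T@(np.array(p)-o)*100
    t=None
    if yaxis is not None:
        l=M.T@np.array([yaxis[0],yaxis[1],0]); t=np.degrees(np.arctan2(-l[0],l[1])); t=(t+90)%180-90
    print('shift',s.round(2),'turn',t, 'q6',round(arm.sense()['qpos'][5],2))
E
python3 - <<'E'
from h import *
s=arm.sense();print(s)
for n in('top','side'):
    im,P=cap(n,n+'0.png'); print(n,P)
print(tool()[1].round(3), arm.hold_point_z)
E
```

```text
pics
{'t': 0.0, 'qpos': array([ 1.22362429e+00,  1.31146553e-01,  1.48926915e+00, -8.20436086e-06,
        1.52297889e+00, -8.54229426e-02]), 'dq': array([-5.00261652e-04,  9.81172555e-04,  6.73774656e-06, -9.10298456e-04,
       -1.20236294e-03, -1.25909906e-03]), 'joint_torque': array([-3.07503324e-03, -5.59846795e+01, -4.91747296e+01,  7.65962410e-02,
        3.57606949e-02, -1.34054135e-04]), 'position': array([0.1550662 , 0.57903741, 0.21760173]), 'tcp_rot': array([-1.89360307e-04,  1.30501009e-01,  9.91447767e-01, -8.80858321e-04]), 'force': array([ 0.61789255, -0.53469716,  0.03440473]), 'moment': array([-0.00167862, -0.03234046,  0.02934238]), 'finger_force': 0.0, 'gripper_width': 0.09283150231825449}
top {'vertical_fov': 43.4224186361896, 'cx': 319.6025317137631, 'cy': 202.9708317796863, 'world_to_cam': array([[ 0.0255297 , -0.99946238,  0.02057163, -0.02935589],
       [-0.99365616, -0.02762521, -0.10901508,  0.53278312],
       [ 0.10952476, -0.01765801, -0.99382721,  1.53823037],
       [ 0.        ,  0.        ,  0.        ,  1.        ]])}
side {'vertical_fov': 48.959729661211654, 'cx': 323.6473502177199, 'cy': 193.53868205336812, 'world_to_cam': array([[-8.94188786e-01, -4.47688471e-01, -1.20319929e-03,
         4.72773980e-01],
       [-2.95678849e-01,  5.92586715e-01, -7.49276319e-01,
         2.33872631e-01],
       [ 3.36155369e-01, -6.69638722e-01, -6.62256408e-01,
         1.43595680e+00],
       [ 0.00000000e+00,  0.00000000e+00,  0.00000000e+00,
         1.00000000e+00]])}
[[-0.966  0.259 -0.001]
 [ 0.259  0.966 -0.002]
 [ 0.    -0.002 -1.   ]] 0.0188
```

View pics/top0.png

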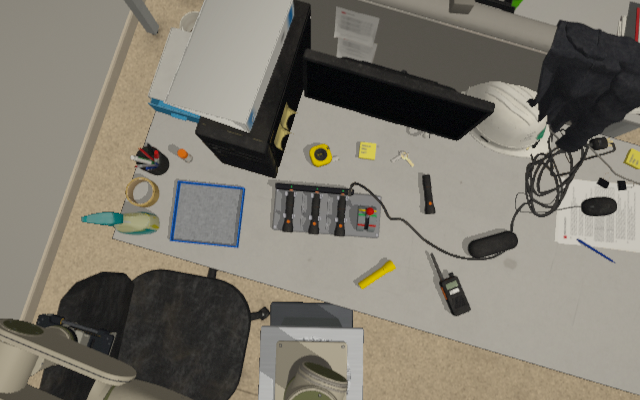

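View pics/side0.png

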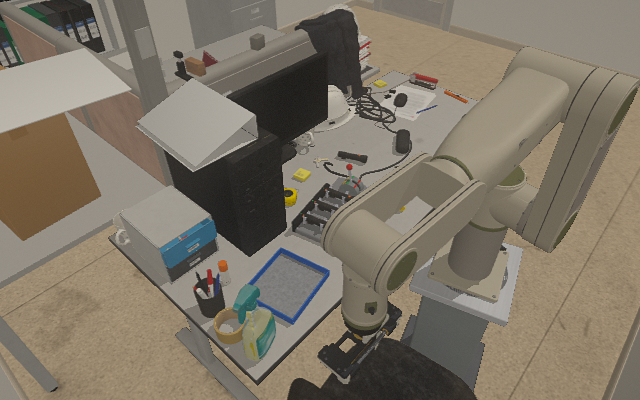

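The top view shows three charged torches in the rack at about (289,212), (316,212) and (342,213), and the lever's red knob at (370,211). The tray is at (207,213). Torch candidates on the desk:
- the black torch at (428,194), which fits
- the yellow look-alike at (377,274), wrong colour
- the black case at (493,245) and the radio at (452,288), wrong shapes

I'll confirm in a crop.

```bash
python3 - <<'E'
from h import *
im=cv2.imread('pics/top0.png')
c=cv2.resize(im[165:300,265:465],None,fx=4,fy=4,interpolation=cv2.INTER_CUBIC); cv2.imwrite('pics/c1.png',c)
P=arm.camera_params('top')
# tray: blue mask rim
hsv=cv2.cvtColor(im,cv2.COLOR_BGR2HSV)
m=cv2.inRange(hsv,(105,120,60),(125,255,255)); m[:170]=0
cs,_=cv2.findContours(m,cv2.RETR_EXTERNAL,cv2.CHAIN_APPROX_NONE); k=max(cs,key=cv2.contourArea); r=cv2.minAreaRect(k)
W=[onz(P,*b,0.026)[:2].round(3) for b in cv2.boxPoints(r)]
print('tray',np.mean(W,0),W)
# dark torches
m=cv2.inRange(hsv,(0,0,0),(180,255,62)); x=m.copy()*0; x[170:220,415:445]=m[170:220,415:445]
n,l,st,ce=cv2.connectedComponentsWithStats(x); i=1+np.argmax(st[1:,4]); ys,xs=np.where(l==i)
q=cv2.minAreaRect(np.c_[xs,ys].astype(np.float32)); print('D',q,[onz(P,*b,0.014)[:2].round(3) for b in cv2.boxPoints(q)])
E
```

```text
tray [0.4915 0.3335] [array([0.406, 0.446]), array([0.596, 0.434]), array([0.577, 0.22 ]), array([0.387, 0.234])]
D ((428.1103515625, 193.8241424560547), (38.36701583862305, 9.384140968322754), 85.2363510131836) [array([ 0.633, -0.339]), array([ 0.637, -0.369]), array([ 0.515, -0.379]), array([ 0.511, -0.349])]
```

View pics/c1.png

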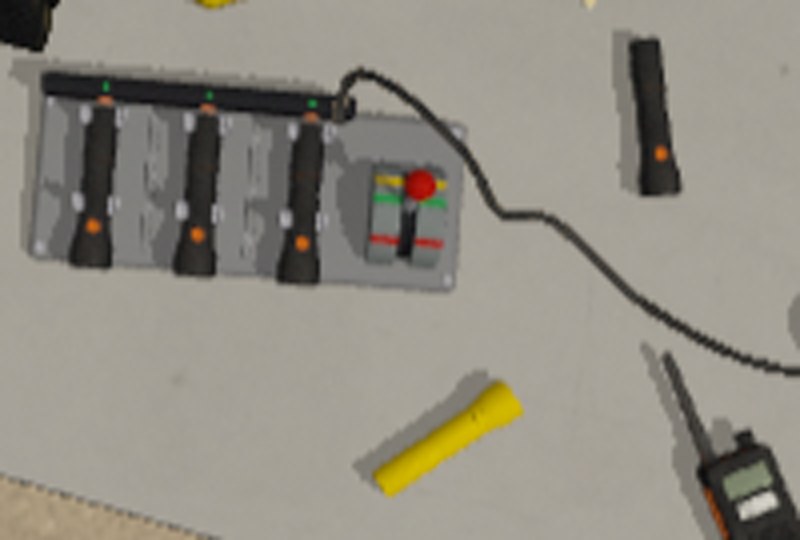

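The crop confirms it. The one spent torch is the black one, head towards the front with its orange button at crop (660,153). The yellow one is the look-alike. All three bays are full, with tails at the back strip, and the lever is near yellow. Next I compute the geometry.

```bash
cat > geo.py <<'E'
from h import *
def comps(im,lo,hi,amin=2):
    hsv=cv2.cvtColor(im,cv2.COLOR_RGB2HSV); m=cv2.inRange(hsv,lo,hi)
    n,l,st,ce=cv2.connectedComponentsWithStats(m); return [(ce[i],st[i,4]) for i in range(1,n) if st[i,4]>=amin]
E
python3 - <<'E'
from geo import *
im=cv2.imread('pics/top0.png')[:,:,::-1].copy(); P=arm.camera_params('top')
B=[]
for c,a in comps(im,(6,150,120),(18,255,255)):
    if 270<c[0]<450 and 185<c[1]<240:
        z=.031 if c[0]>400 else .058
        print('orange',c.round(1),a,onz(P,*c,z).round(4))
for c,a in comps(im,(0,180,120),(4,255,255)):
    if 350<c[0]<390 and 185<c[1]<240: print('red',c.round(1),a,onz(P,*c,.105).round(4),onz(P,*c,.055).round(4))
for nm,p,z in [('stripL',(45,76),.05),('stripR',(354,97),.05),('head0',(91,266),.044),('head1',(195,274),.044),('head2',(299,282),.044),('tail0',(106,102),.05),('tail2',(311,118),.05),('drumBL',(378,165),.055),('drumBR',(447,168),.055),('drumFL',(368,262),.04),('drumFR',(434,266),.04),('redL',(370,238),.06),('redR',(442,243),.06),('grL',(376,199),.06),('grR',(445,203),.06)]:
    print(nm,onz(P,265+p[0]/4,165+p[1]/4,z).round(3))
E
```

```text
orange [291. 189.] 3 [0.5709 0.0742 0.058 ]
orange [316.5 191. ] 2 [ 0.5669 -0.0042  0.058 ]
orange [342.5 193. ] 2 [ 0.563  -0.0842  0.058 ]
orange [429.9 203.1] 8 [ 0.5423 -0.3604  0.031 ]
orange [371.5 214. ] 2 [ 0.5007 -0.1744  0.058 ]
orange [287.9 221.1] 8 [0.4719 0.0806 0.058 ]
orange [313.9 223.1] 8 [0.4679 0.0013 0.058 ]
orange [339.9 225.3] 9 [ 0.4633 -0.0783  0.058 ]
red [369.8 211.1] 38 [ 0.5051 -0.1636  0.105 ] [ 0.5099 -0.1696  0.055 ]
red [358.5 224. ] 2 [ 0.4656 -0.1305  0.105 ] [ 0.4691 -0.1354  0.055 ]
red [362.5 225. ] 2 [ 0.463  -0.1425  0.105 ] [ 0.4664 -0.1477  0.055 ]
red [370. 225.] 3 [ 0.4636 -0.1647  0.105 ] [ 0.467  -0.1707  0.055 ]
stripL [0.586 0.121 0.05 ]
stripR [ 0.577 -0.119  0.05 ]
head0 [0.441 0.081 0.044]
head1 [0.437 0.001 0.044]
head2 [ 0.433 -0.079  0.044]
tail0 [0.567 0.073 0.05 ]
tail2 [ 0.559 -0.086  0.05 ]
drumBL [ 0.524 -0.138  0.055]
drumBR [ 0.523 -0.191  0.055]
drumFL [ 0.45  -0.133  0.04 ]
drumFR [ 0.448 -0.184  0.04 ]
redL [ 0.467 -0.132  0.06 ]
redR [ 0.465 -0.187  0.06 ]
grL [ 0.497 -0.136  0.06 ]
grR [ 0.496 -0.189  0.06 ]
```

```bash
python3 - <<'E'
from h import *
go([.504,-.163,.20],[.9985,-.054])
E
```

```text
shift [-52.91 -62.64   1.87] turn 78.09616186546151 q6 -0.09
```

```bash
python3 -m creep '[-26.5,-31.3,0,39,-26.5,-31.3,0,39,-26.5,-31.3,0,39,-26.5,-31.3,0,39,-26.5,-31.3,0,39,-26.5,-31.3,0,39,-26.5,-31.3,0,39,-26.5,-31.3,0,39,-26.5,-31.3,0,39,-26.5,-31.3,0,39]' -1 && python3 -c "
from h import *
go([.504,-.163,.18],[.9985,-.054])"
```

```text
t: 1.1
position: [0.3308, 0.2074, 0.2185]
tcp_rot: [-0.0, 0.456, 0.89, 0.0]
force: [-0.4, 0.8, -0.4]
gripper_width: 0.0928
finger_force: 0.0
shift [-40.18  -7.59   3.84] turn 38.85742093523095 q6 -0.2
```

```bash
python3 -m creep '[-40.2,-7.6,3.8,38.9,-40.2,-7.6,3.8,38.9,-40.2,-7.6,3.8,38.9,-40.2,-7.6,3.8,38.9,-40.2,-7.6,3.8,38.9,-40.2,-7.6,3.8,38.9,-40.2,-7.6,3.8,38.9,-40.2,-7.6,3.8,38.9,-40.2,-7.6,3.8,38.9,-40.2,-7.6,3.8,38.9]' -1 && python3 - <<'E'
from geo import *
im,P=cap('wrist','w1.png'); print(P['cx'],P['cy'],P['vertical_fov'])
go([.504,-.163,.10],[.9985,-.054]); print(tool()[1].round(2))
for c,a in comps(im,(0,180,120),(4,255,255),60): print(c,a,onz(P,*c,.12).round(4))
E
```

```text
t: 2.1
position: [0.5056, -0.1606, 0.1794]
tcp_rot: [-0.001, 0.725, 0.689, -0.0]
force: [0.6, 0.1, 0.0]
gripper_width: 0.0929
finger_force: 0.0
322.0125662374001 199.85405388760708 61.950801939212326
shift [-0.36 -0.1   7.98] turn 0.22666251857395991 q6 -0.35
[[ 0.05  1.   -0.  ]
 [ 1.   -0.05  0.  ]
 [ 0.   -0.   -1.  ]]
[279.22330097 172.25242718] 103 [ 0.4765 -0.1251  0.12  ]
[280.5        208.75581395] 86 [ 0.475  -0.1517  0.12  ]
[319.304  219.0848] 625 [ 0.5023 -0.161   0.12  ]
```

View pics/w1.png

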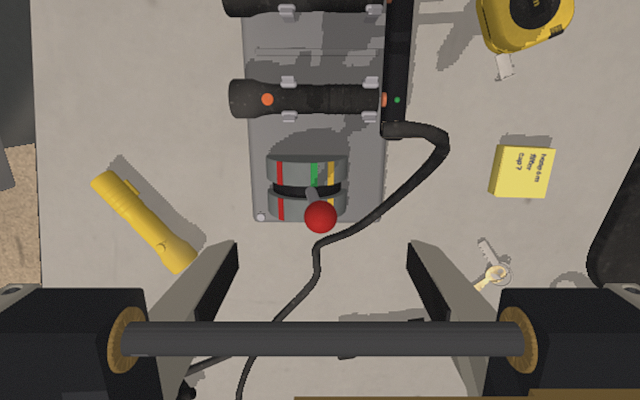

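The knob is at (319,219), which gives world (0.502, -0.161). It sits centred between the fingers, with the lever just short of yellow.

```bash
python3 -m creep '[0,-0.3,4,0,0,-0.3,7.9,0,0,-0.3,7.9,0,0,-0.3,7.9,0]' -1 && python3 -m creep '[0,0,0,0,0,0,0,0,0,0,0,0,0,0,0,0,0,0,0,0,0,0,0,0,0,0,0,0,0,0,0,0]' 1 5
```

```text
t: 2.55
position: [0.5017, -0.159, 0.1021]
tcp_rot: [-0.001, 0.724, 0.69, -0.0]
force: [0.4, 0.0, 1.0]
gripper_width: 0.0928
finger_force: 0.0
t: 3.35
position: [0.502, -0.1612, 0.1016]
tcp_rot: [-0.0, 0.725, 0.689, -0.0]
force: [-0.1, -0.2, -0.4]
gripper_width: 0.0336
finger_force: 0.0
```

```bash
python3 -m creep '[0,0,0,0,0,0,0,0,0,0,0,0,0,-1.4,-0.2,0,0,-2.5,-0.1,0,0,-4,0.3,0,0,-5.2,0.7,0,0,-6.2,1.1,0,0,-7.1,1.5,0,0,-7.4,1.6,0]' 1 5;  python3 -m creep '[0,-0.4,0,0,0,-0.4,0,0,0,-0.4,0,0]' && python3 - <<'E'
from geo import *
im,P=cap('wrist','w2.png')
for c,a in comps(im,(0,180,120),(4,255,255),60): print(c,a,onz(P,*c,.1045).round(4),onz(P,*c,.055).round(4))
E
```

```text
t: 4.35
position: [0.431, -0.1579, 0.0881]
tcp_rot: [0.003, 0.725, 0.689, 0.002]
force: [11.2, 4.5, 12.5]
gripper_width: 0.0351
finger_force: 7.7
t: 4.65
position: [0.4276, -0.1577, 0.0883]
tcp_rot: [0.003, 0.725, 0.689, 0.002]
force: [10.2, 1.9, 9.6]
gripper_width: 0.0422
finger_force: 6.8
[384.84351145 203.08778626] 262 [ 0.4576 -0.1231  0.1045] [ 0.4671 -0.1398  0.055 ]
[334.04068659 267.36109345] 1573 [ 0.4323 -0.1558  0.1045] [ 0.4334 -0.1833  0.055 ]
```

View pics/w2.png

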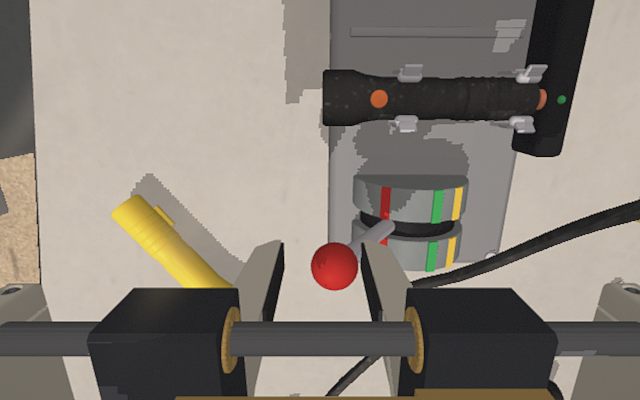

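The lever arm lies on the red stripes at (385,205), with the knob at (334,267), so it's at its off stop. I release it and move above the middle bay to refine the positions.

```bash
python3 -m creep '[0,0,0,0,0,0,0,0,0,0,0,0,0,0,0,0,0,0,0,0,0,0,0,0]' -1 && python3 -m creep '[0,0,-5,0,0,0,-10,0,0,0,-14,0,9,4,-14,0,15,8,-14,0,15,8,-14,0,15,8,-14,0,15,8,-14,0,15,8,-14,0]' -1 && python3 - <<'E'
from geo import *
im,P=cap('wrist','w3.png')
for c,a in comps(im,(6,150,120),(18,255,255),20): print('or',c.round(1),a,onz(P,*c,.058).round(4))
for c,a in comps(im,(0,180,120),(4,255,255),60): print('red',c.round(),a,onz(P,*c,.1045).round(4))
im,P=cap('top','t3.png')
for c,a in comps(im,(0,180,120),(4,255,255),5): print('top',c.round(1),a,onz(P,*c,.1045).round(4))
print(tool())
E
```

```text
t: 5.3
position: [0.4236, -0.157, 0.0851]
tcp_rot: [-0.001, 0.725, 0.689, -0.0]
force: [0.0, 0.7, -0.6]
gripper_width: 0.0852
finger_force: 0.0
t: 6.2
position: [0.5113, -0.0114, 0.2252]
tcp_rot: [-0.0, 0.724, 0.689, -0.001]
force: [-0.5, -0.3, -0.6]
gripper_width: 0.0933
finger_force: 0.0
or [277.1  86.4] 99 [0.4721 0.0831 0.058 ]
or [279.6 169.3] 81 [0.4675 0.0033 0.058 ]
or [282.  240.9] 68 [ 0.4632 -0.0761  0.058 ]
top [636.8  24.6] 69 [ 1.1148 -0.9934  0.1045]
top [145.  153.2] 20 [0.66   0.5105 0.1045]
top [155.8 153.5] 24 [0.6599 0.4784 0.1045]
top [367.4 235.1] 34 [ 0.4334 -0.1574  0.1045]
(array([ 0.51111755, -0.01230523,  0.22542386]), array([[ 5.14211581e-02,  9.98676868e-01, -6.14988185e-04],
       [ 9.98676986e-01, -5.14213779e-02, -3.47030268e-04],
       [-3.78194641e-04, -5.96329849e-04, -9.99999751e-01]]))
```

View pics/w3.png

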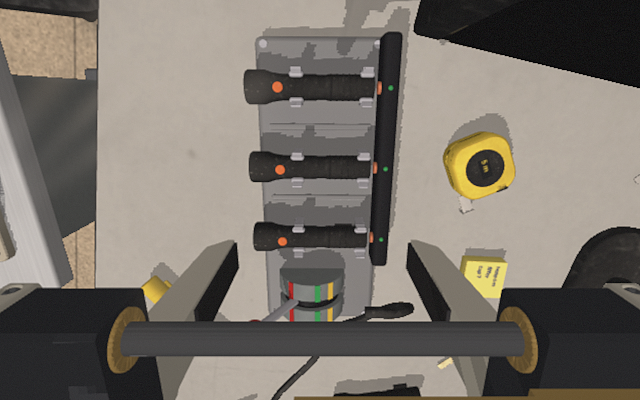

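Head, clip and button pixels are consistent, so the grip point lies 50.5 mm behind each button. First job is the left bay (bay_0).

```bash
python3 -c "
from h import *
go([.5224,.0792,.15],[.0546,.9985])"
```

```text
shift [9.2  0.66 7.54] turn -89.81759641306826 q6 -0.07
```

```bash
python3 -m creep '[9.2,0.7,0,-90,9.2,0.7,0,-90,9.2,0.7,0,-90,9.2,0.7,0,-90,9.2,0.7,0,-90,9.2,0.7,0,-90,9.2,0.7,0,-90,9.2,0.7,7,-90,9.2,0.7,7,-90,9.2,0.7,7,-90]' 0;python3 -m creep '[0,0,0,-5,0,0,0,-5,0,0,0,-5]'; python3 - <<'E'
from geo import *
go([.5224,.0792,.030],[.0546,.9985])
im,P=cap('wrist','w4.png')
for c,a in comps(im,(6,150,120),(18,255,255),40): print('or',c.round(1),a,onz(P,*c,.058).round(4))
E
```

```text
t: 7.3
position: [0.5202, 0.0784, 0.1512]
tcp_rot: [-0.003, 0.059, 0.998, -0.001]
force: [-0.4, 0.2, 0.3]
gripper_width: 0.0467
finger_force: 0.0
t: 7.6
position: [0.5233, 0.0792, 0.1559]
tcp_rot: [0.0, 0.019, 1.0, -0.0]
force: [-0.4, 0.2, 0.7]
gripper_width: 0.0465
finger_force: 0.0
shift [ 0.1   0.   12.59] turn 0.9272292455884212 q6 -1.48
or [119.9 136. ] 121 [ 0.4628 -0.0761  0.058 ]
or [221.6 137.4] 112 [0.4668 0.0033 0.058 ]
or [323.8 139.6] 135 [0.4716 0.0833 0.058 ]
```

View pics/w4.png

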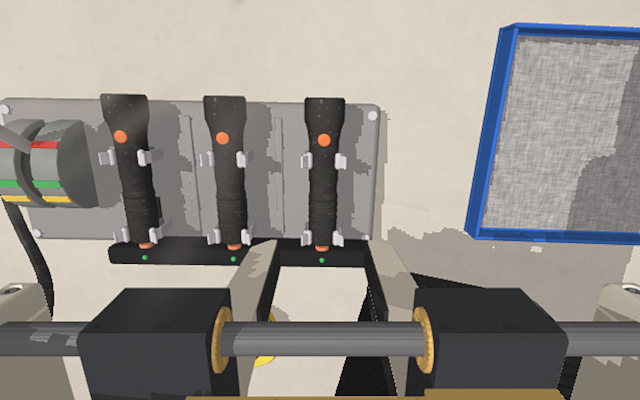

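The three torches are seen from behind, with bay_0's button at (324,140). The fingers straddle bay_0's barrel between the clips at (325,160) and (322,238). Now descend and grip.

```bash
python3 -m creep '[0.1,0,4,0.9,0.1,0,8,0.9,0.1,0,11,0.9,0.1,0,12.5,0.9,0.1,0,12.5,0.9,0.1,0,12.5,0.9]' 0 && python3 -m creep '[0,0,0,0,0,0,0,0,0,0,0,0,0,0,0,0,0,0,0,0,0,0,0,0]' 1 40
```

```text
t: 8.25
position: [0.5232, 0.0801, 0.032]
tcp_rot: [0.001, 0.025, 1.0, 0.0]
force: [0.5, -0.4, 0.3]
gripper_width: 0.0461
finger_force: 0.0
t: 8.85
position: [0.5232, 0.0802, 0.0318]
tcp_rot: [0.001, 0.025, 1.0, 0.0]
force: [-1.6, -0.2, 7.0]
gripper_width: 0.0238
finger_force: 40.0
```

```bash
python3 -m creep '[0,0,-0.5,0,0,0,-1,0,0,0,-1.5,0,0,0,-2,0,0,0,-3,0,0,0,-5,0,0,0,-8,0,0,0,-10,0,0,0,-10,0]' 1 40 && python3 - <<'E'
from geo import *
im,P=cap('top','t5.png')
hsv=cv2.cvtColor(im,cv2.COLOR_RGB2HSV); m=cv2.inRange(hsv,(105,120,60),(125,255,255)); m[:170]=0
cs,_=cv2.findContours(m,cv2.RETR_EXTERNAL,cv2.CHAIN_APPROX_NONE); r=cv2.minAreaRect(max(cs,key=cv2.contourArea))
W=np.array([onz(P,*b,0.026)[:2] for b in cv2.boxPoints(r)]); c=W.mean(0); print(c.round(4),W.round(3).tolist())
ex=max([W[1]-W[0],W[2]-W[1],W[3]-W[2],W[0]-W[3]],key=lambda v:v[0]); ex/=np.linalg.norm(ex); ey=np.array([-ex[1],ex[0]]); print(ex,ey)
for k in(-.057,0,.057):
    p=c+ex*.018+ey*k; print(k,p.round(4)); go([*p,.15],ey)
for cc,a in comps(im,(6,150,120),(18,255,255)):
    if 270<cc[0]<450 and 185<cc[1]<240: print('or',cc.round(1),a,onz(P,*cc,.031).round(4))
im,P=cap('wrist','w5.png')
for c,a in comps(im,(6,150,120),(18,255,255),40): print('or',c.round(1),a,onz(P,*c,.058).round(4))
E
```

```text
t: 9.75
position: [0.5257, 0.0805, 0.1362]
tcp_rot: [0.004, 0.025, 1.0, 0.0]
force: [0.1, 0.1, -1.4]
gripper_width: 0.0236
finger_force: 40.0
[0.491  0.3335] [[0.406, 0.445], [0.593, 0.436], [0.576, 0.22], [0.389, 0.232]]
[ 0.99881774 -0.04861191] [0.04861191 0.99881774]
-0.057 [0.5062 0.2756]
shift [ 2.78 19.41 -1.63] turn -0.06331883098914659 q6 -1.47
0 [0.509  0.3326]
shift [ 2.79 25.11 -1.63] turn -0.06331883098914659 q6 -1.47
0.057 [0.5117 0.3895]
shift [ 2.79 30.81 -1.62] turn -0.06331883098914659 q6 -1.47
or [342.5 193. ] 2 [ 0.5666 -0.0859  0.031 ]
or [429.9 203.1] 8 [ 0.5423 -0.3604  0.031 ]
or [285.9 217.6] 11 [0.4845 0.0883 0.031 ]
or [313.9 223.1] 8 [0.4698 0.0011 0.031 ]
or [339.9 225.3] 9 [ 0.4651 -0.0799  0.031 ]
or [ 99.  139.7] 138 [ 0.4623 -0.076   0.058 ]
or [210.1 140.4] 145 [0.4668 0.0035 0.058 ]
or [322.1 176.4] 409 [0.4973 0.0826 0.058 ]
```

```bash
python3 - <<'E'
from h import *
Pt=arm.camera_params('top');Ps=arm.camera_params('side')
for u,v in((158,222),(156,230)): print('top',onz(Pt,u,v,0.01).round(3))
for u,v in((273,338),(270,350),(246,357)): print('side',onz(Ps,u,v,0.0).round(3))
E
```

```text
top [0.462 0.488 0.01 ]
top [0.437 0.493 0.01 ]
side [0.433 0.51  0.   ]
side [0.422 0.545 0.   ]
side [0.469 0.592 0.   ]
```

```bash
python3 -m creep '[2.8,5,-2,0,2.8,10,-2,0,2.8,15,-2,0,2.8,20,-2,0,2.8,24,-2,0,2.8,24,-2,0]' 1 40
```

```text
t: 10.45
position: [0.5043, 0.3264, 0.1482]
tcp_rot: [-0.001, 0.022, 1.0, 0.0]
force: [0.0, -0.1, -1.4]
gripper_width: 0.0237
finger_force: 40.0
```

```bash
python3 -c "
from h import *
go([.5113,.3796,.009],[.0486,.9988])"
```

```text
shift [-0.51  5.34 13.92] turn 0.20876653667926348 q6 -1.04
```

```bash
python3 -m creep '[-0.5,4,2,0,-0.5,5.3,6,0,-0.5,5.3,10,0,-0.5,5.3,12,0,-0.5,5.3,13,0,-0.5,5.3,13.7,0,-0.5,5.3,13.9,0,-0.5,5.3,13.9,0,-0.5,5.3,13.9,0]' 1 40 && python3 -m creep '[0,0,0,0,0,0,0,0,0,0,0,0,0,0,0,0]' 0.22 && python3 -m creep '[0,0,-2,0,0,0,-4,0,0,0,-8,0,0,0,-12,0,0,0,-13,0,0,0,-13,0]' && python3 - <<'E'
from geo import *
im,P=cap('wrist','w6.png')
for c,a in comps(im,(6,150,120),(18,255,255),40): print('or',c.round(1),a,onz(P,*c,.034).round(4))
go([.5181,-.0005,.15],[.0546,.9985])
E
```

```text
t: 11.35
position: [0.515, 0.3744, 0.0133]
tcp_rot: [0.001, 0.025, 1.0, 0.001]
force: [-0.1, -0.3, -1.2]
gripper_width: 0.0239
finger_force: 40.0
t: 11.75
position: [0.5141, 0.3741, 0.012]
tcp_rot: [0.0, 0.025, 1.0, 0.0]
force: [-0.4, 0.0, -0.4]
gripper_width: 0.036
finger_force: 0.0
t: 12.35
position: [0.5155, 0.375, 0.1448]
tcp_rot: [0.002, 0.025, 1.0, 0.001]
force: [-0.7, -0.1, -0.6]
gripper_width: 0.0362
finger_force: 0.0
or [320.5 137.5] 121 [0.4641 0.3773 0.034 ]
or [366.2 377. ] 959 [0.7154 0.4125 0.034 ]
shift [ -2.25 -37.4   -0.81] turn 0.27560400431161725 q6 -0.97
```

View pics/w6.png

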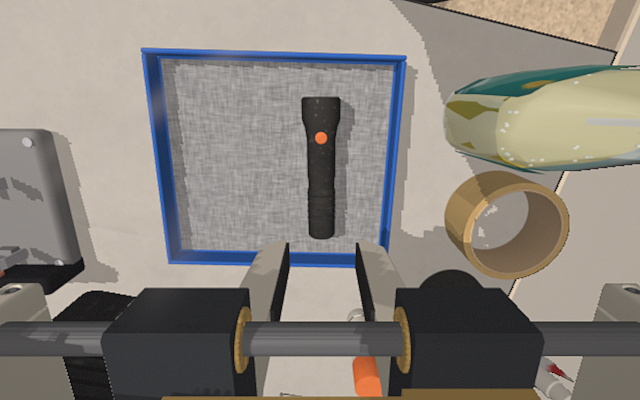

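Torch A lies flat in the tray, button at (320,137). Next is the middle bay.

```bash
python3 -m creep '[-0.5,-5,-0.8,0,-0.9,-10,-0.8,0,-1.2,-15,-0.8,0,-1.5,-20,-0.8,0,-1.8,-25,-0.8,0,-2.1,-30,-0.8,0,-2.2,-35,-0.8,0,-2.2,-37.4,-0.8,0,-2.2,-37.4,-0.8,0,-2.2,-37.4,-0.8,0]' 0 && python3 - <<'E'
from geo import *
im,P=cap('wrist')
for c,a in comps(im,(6,150,120),(18,255,255),40): print('or',c.round(1),a,onz(P,*c,.058).round(4))
go([.5181,.001,.031],[.0546,.9985])
E
```

```text
t: 13.4
position: [0.516, -0.0007, 0.1476]
tcp_rot: [-0.002, 0.026, 1.0, 0.0]
force: [-0.0, 1.0, -0.2]
gripper_width: 0.0466
finger_force: 0.0
or [218.6 144.5] 120 [ 0.4626 -0.0763  0.058 ]
or [323.1 145.1] 140 [0.4671 0.0033 0.058 ]
shift [-0.21  0.1  11.7 ] turn 0.25487392620439664 q6 -1.62
```

```bash
python3 -m creep '[-0.2,0.1,4,0,-0.2,0.1,8,0,-0.2,0.1,10.5,0,-0.2,0.1,11.7,0,-0.2,0.1,11.7,0,-0.2,0.1,11.7,0]' 0 && python3 -m creep '[0,0,0,0,0,0,0,0,0,0,0,0,0,0,0,0,0,0,0,0,0,0,0,0]' 1 40 &&  python3 -m creep '[0,0,-0.5,0,0,0,-1,0,0,0,-1.5,0,0,0,-2,0,0,0,-3,0,0,0,-5,0,0,0,-8,0,0,0,-11,0,0,0,-12,0,0,0,-12,0]' 1 40 && cat > tray.py <<'E'
from geo import *
def tray(ks,z):
    im,P=cap('top')
    hsv=cv2.cvtColor(im,cv2.COLOR_RGB2HSV); m=cv2.inRange(hsv,(105,120,60),(125,255,255)); m[:170]=0
    cs,_=cv2.findContours(m,cv2.RETR_EXTERNAL,cv2.CHAIN_APPROX_NONE); r=cv2.minAreaRect(max(cs,key=cv2.contourArea))
    W=np.array([onz(P,*b,0.026)[:2] for b in cv2.boxPoints(r)]); c=W.mean(0)
    ex=max([W[1]-W[0],W[2]-W[1],W[3]-W[2],W[0]-W[3]],key=lambda v:v[0]); ex/=np.linalg.norm(ex); ey=np.array([-ex[1],ex[0]]); print('tray',c.round(4),ex.round(3))
    for k in ks:
        p=c+ex*.018+ey*k; print(k,p.round(4)); go([*p,z],ey)
    for cc,a in comps(im,(6,150,120),(18,255,255),5): 
        if 180<cc[0]<450 and 185<cc[1]<240: print('or',cc.round(1),a,onz(P,*cc,.031).round(4))
E
python3 -c "
from tray import *
tray([-.010],.15)"
```

```text
t: 14.05
position: [0.52, 0.0009, 0.0336]
tcp_rot: [0.0, 0.024, 1.0, 0.0]
force: [0.3, 0.1, 0.8]
gripper_width: 0.0465
finger_force: 0.0
t: 14.65
position: [0.5201, 0.0001, 0.0337]
tcp_rot: [0.001, 0.025, 1.0, -0.0]
force: [-1.4, -0.7, 5.9]
gripper_width: 0.0238
finger_force: 40.0
t: 15.65
position: [0.5213, 0.0001, 0.1556]
tcp_rot: [0.003, 0.025, 1.0, -0.0]
force: [0.5, 0.7, -1.4]
gripper_width: 0.0239
finger_force: 40.0
tray [0.5112 0.3322] [ 0.999 -0.053]
-0.01 [0.5286 0.3213]
shift [ 0.74 32.11  0.34] turn 0.15945866052904023 q6 -1.62
or [429.9 203.1] 8 [ 0.5423 -0.3604  0.031 ]
or [193.4 214.8] 5 [0.4855 0.3743 0.031 ]
or [314.1 219.6] 11 [0.4807 0.0007 0.031 ]
```

The tray and torch A have been knocked about 20 mm in +x. The newly measured tray pose gives the next slot.

```bash
python3 -m creep '[0.3,5,0,0,0.7,10,0,0,0.7,15,0,0,0.7,20,0,0,0.7,25,0,0,0.7,30,0,0,0.7,32.1,0,0,0.7,32.1,0,0,0.7,32.1,0,0]' 1 40 && python3 -c "
from tray import *
tray([-.012],.010)"
```

```text
t: 16.6
position: [0.5271, 0.3207, 0.1503]
tcp_rot: [-0.002, 0.024, 1.0, -0.001]
force: [0.1, -0.1, -1.7]
gripper_width: 0.0235
finger_force: 40.0
tray [0.5084 0.2843] [ 0.999 -0.048]
-0.012 [0.5258 0.2714]
shift [-0.11 -4.84 14.09] turn -0.08496440594436194 q6 -1.06
or [429.7 203. ] 7 [ 0.5427 -0.3599  0.031 ]
or [193.1 214.7] 9 [0.4859 0.3752 0.031 ]
or [200.  214.8] 10 [0.4861 0.354  0.031 ]
or [339.9 225.3] 9 [ 0.4651 -0.0799  0.031 ]
```

The arm hides part of the tray in this shot, so I keep the earlier measurement, taken with the tray in clear view.

```bash
python3 -m creep '[-0.1,0,4,0,-0.1,0,8,0,-0.1,0,11,0,-0.1,0,12.8,0,-0.1,0,13.6,0,-0.1,0,14,0,-0.1,0,14,0,-0.1,0,14,0]' 1 40 && python3 -m creep '[0,0,0,0,0,0,0,0,0,0,0,0,0,0,0,0]' 0.22 && python3 -m creep '[0,0,-2,0,0,0,-4,0,0,0,-8,0,0,0,-12,0,0,0,-13,0,0,0,-13,0]' && python3 - <<'E'
from geo import *
im,P=cap('wrist','w7.png')
for c,a in comps(im,(6,150,120),(18,255,255),40): print('or',c.round(1),a,onz(P,*c,.034).round(4))
go([.5137,-.078,.15],[.0546,.9985])
E
```

```text
t: 17.45
position: [0.5304, 0.3214, 0.0142]
tcp_rot: [0.001, 0.025, 1.0, 0.001]
force: [-0.2, -0.4, -1.4]
gripper_width: 0.0236
finger_force: 40.0
t: 17.85
position: [0.5295, 0.3213, 0.0131]
tcp_rot: [0.0, 0.025, 1.0, 0.0]
force: [-0.1, -0.2, -0.6]
gripper_width: 0.0363
finger_force: 0.0
t: 18.45
position: [0.531, 0.322, 0.1457]
tcp_rot: [0.002, 0.025, 1.0, 0.001]
force: [0.3, 0.1, -0.9]
gripper_width: 0.0362
finger_force: 0.0
or [320.6 135.8] 125 [0.4783 0.3244 0.034 ]
or [383.3 140.6] 125 [0.4848 0.376  0.034 ]
shift [ -0.39 -39.97  -0.71] turn 0.27738046754019763 q6 -1.06
```

View pics/w7.png

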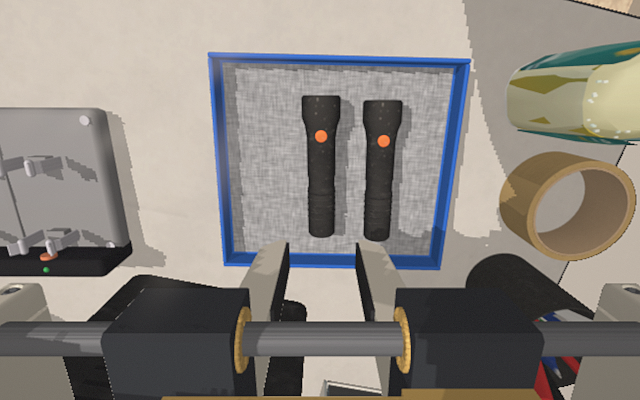

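Both torches lie in the tray, buttons at (321,136) and (383,141), with a free slot on the left. Next is the right bay (bay_2).

```bash
python3 -m creep '[-0.4,-5,-0.7,0,-0.4,-10,-0.7,0,-0.4,-15,-0.7,0,-0.4,-20,-0.7,0,-0.4,-25,-0.7,0,-0.4,-30,-0.7,0,-0.4,-35,-0.7,0,-0.4,-40,-0.7,0,-0.4,-40,-0.7,0,-0.4,-40,-0.7,0]' 0 && python3 - <<'E'
from geo import *
im,P=cap('wrist')
for c,a in comps(im,(6,150,120),(18,255,255),40): print('or',c.round(1),a,onz(P,*c,.058).round(4))
go([.5137,-.0785,.0305],[.0546,.9985])
E
```

```text
t: 19.5
position: [0.5119, -0.0793, 0.1474]
tcp_rot: [-0.002, 0.027, 1.0, 0.001]
force: [-0.8, 0.5, -0.8]
gripper_width: 0.0462
finger_force: 0.0
or [321.2 144.9] 142 [ 0.4627 -0.0765  0.058 ]
or [ 23.2 242.8] 92 [ 0.531  -0.3296  0.058 ]
shift [-0.18 -0.05 11.72] turn 0.2049338473701141 q6 -1.77
```

```bash
python3 -m creep '[-0.2,0.1,4,0,-0.2,0.1,8,0,-0.2,0.1,10.5,0,-0.2,0.1,11.7,0,-0.2,0.1,11.7,0,-0.2,0.1,11.7,0]' 0 && python3 -m creep '[0,0,0,0,0,0,0,0,0,0,0,0,0,0,0,0,0,0,0,0,0,0,0,0]' 1 40 &&  python3 -m creep '[0,0,-0.5,0,0,0,-1,0,0,0,-1.5,0,0,0,-2,0,0,0,-3,0,0,0,-5,0,0,0,-8,0,0,0,-11,0,0,0,-12,0,0,0,-12,0]' 1 40 && python3 -c "
from tray import *
tray([-.062],.15)"
```

```text
t: 20.15
position: [0.5161, -0.0769, 0.0335]
tcp_rot: [0.0, 0.024, 1.0, -0.0]
force: [-0.0, -0.5, 0.3]
gripper_width: 0.0466
finger_force: 0.0
t: 20.75
position: [0.5164, -0.0786, 0.0338]
tcp_rot: [0.001, 0.025, 1.0, -0.001]
force: [0.1, -5.3, 6.3]
gripper_width: 0.0237
finger_force: 40.0
t: 21.75
position: [0.5166, -0.0777, 0.1543]
tcp_rot: [0.002, 0.025, 1.0, -0.0]
force: [-0.8, 0.4, -2.3]
gripper_width: 0.024
finger_force: 40.0
tray [0.5115 0.3322] [ 0.999 -0.044]
-0.062 [0.5267 0.2694]
shift [ 0.6  34.7   0.25] turn -0.3215406924164199 q6 -1.77
or [430. 203.] 9 [ 0.5427 -0.3608  0.031 ]
or [193.4 214.8] 5 [0.4855 0.3743 0.031 ]
or [210.  217.3] 7 [0.4792 0.3228 0.031 ]
or [341.8 222.5] 10 [ 0.4741 -0.0856  0.031 ]
```

```bash
python3 -m creep '[0.6,5,0,0,0.6,10,0,0,0.6,15,0,0,0.6,20,0,0,0.6,25,0,0,0.6,30,0,0,0.6,34.7,0,0,0.6,34.7,0,0,0.6,34.7,0,0]' 1 40 && python3 -c "
from h import *
go([.5267,.2700,.010],[.044,.999])"
```

```text
t: 22.7
position: [0.5249, 0.2698, 0.1497]
tcp_rot: [-0.002, 0.024, 1.0, -0.001]
force: [0.2, 0.3, -1.1]
gripper_width: 0.0236
finger_force: 40.0
shift [-0.23  0.06 13.97] turn -0.182323776157574 q6 -1.14
```

```bash
python3 -m creep '[-0.1,0,4,0,-0.1,0,8,0,-0.1,0,11,0,-0.1,0,12.8,0,-0.1,0,13.6,0,-0.1,0,14,0,-0.1,0,14,0,-0.1,0,14,0]' 1 40 && python3 -m creep '[0,0,0,0,0,0,0,0,0,0,0,0,0,0,0,0]' 0.22 && python3 -m creep '[0,0,-2,0,0,0,-4,0,0,0,-8,0,0,0,-12,0,0,0,-13,0,0,0,-13,0]' && python3 - <<'E'
from geo import *
im,P=cap('wrist','w8.png')
for c,a in comps(im,(6,150,120),(18,255,255),40): print('or',c.round(1),a,onz(P,*c,.034).round(4))
go([.35,-.15,.25],[.0546,.9985])
E
```

```text
t: 23.5
position: [0.5287, 0.2692, 0.014]
tcp_rot: [0.001, 0.025, 1.0, 0.0]
force: [-0.1, -0.1, -1.7]
gripper_width: 0.0237
finger_force: 40.0
t: 23.9
position: [0.5279, 0.2693, 0.0131]
tcp_rot: [0.0, 0.025, 1.0, 0.0]
force: [-0.8, -0.5, 0.9]
gripper_width: 0.0361
finger_force: 0.0
t: 24.5
position: [0.5294, 0.2699, 0.1456]
tcp_rot: [0.002, 0.025, 1.0, 0.001]
force: [-0.5, 0.2, -0.8]
gripper_width: 0.036
finger_force: 0.0
or [321.  134.7] 128 [0.4759 0.2726 0.034 ]
or [384.  134.5] 126 [0.4783 0.3244 0.034 ]
or [446.4 139.3] 125 [0.4848 0.3758 0.034 ]
shift [ 15.69 -42.76 -10.74] turn 0.2737444955918704 q6 -1.14
```

View pics/w8.png

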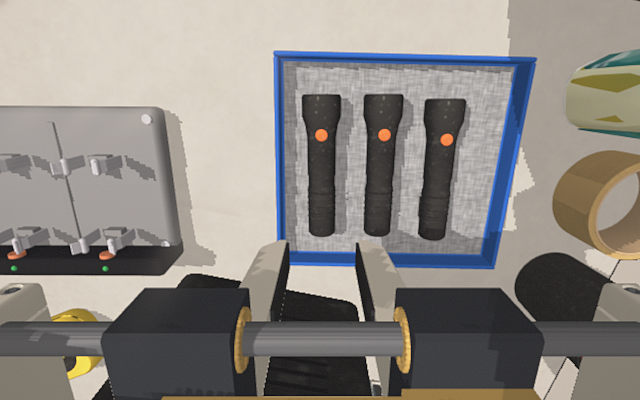

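All three charged torches lie in the tray, buttons at (321,135), (384,135) and (446,139). On to spent torch D.

```bash
python3 -m creep '[0,-5,-4,0,0,-10,-6,0,0,-15,-6,0,0,-20,-6,0,0,-25,-6,0,0,-30,-6,0,-1,-35,-6,0,-2,-40,-6,0,-3,-45,-6,0,-3,-48,-6,0]' -0.2 && python3 -c "
from h import *
go([.575,-.352,.19],[-.082,.9966])"
```

```text
t: 25.55
position: [0.5327, -0.2134, 0.1997]
tcp_rot: [-0.002, 0.025, 1.0, 0.001]
force: [0.5, 0.2, -0.3]
gripper_width: 0.0557
finger_force: 0.0
shift [ -4.92 -13.64   0.93] turn -7.565266765087486 q6 -1.99
```

```bash
python3 -m creep '[-2.5,-5,1,-4,-4.9,-10,1,-7.5,-4.9,-13.6,1,-7.5,-4.9,-13.6,1,-7.5,-4.9,-13.6,1,-7.5]' -0.2 && python3 - <<'E'
from geo import *
im,P=cap('wrist','w9.png')
for c,a in comps(im,(6,150,120),(18,255,255),40): print('or',c.round(1),a,onz(P,*c,.031).round(4))
g=cv2.cvtColor(im,cv2.COLOR_RGB2GRAY); m=(g<60).astype(np.uint8); m[235:]=0
n,l,st,ce=cv2.connectedComponentsWithStats(m)
for i in range(1,n):
    if st[i,4]>800:
        ys,xs=np.where(l==i); r=cv2.minAreaRect(np.c_[xs,ys].astype(np.float32)); print(st[i],[onz(P,*b,.016)[:2].round(4).tolist() for b in cv2.boxPoints(r)])
E
```

```text
t: 26.05
position: [0.5744, -0.3504, 0.1888]
tcp_rot: [-0.002, -0.039, 0.999, 0.002]
force: [0.8, 0.1, -1.1]
gripper_width: 0.0557
finger_force: 0.0
or [315.2 152. ] 85 [ 0.5422 -0.3582  0.031 ]
[   7    0  183   78 5925] [[0.4303, -0.6432], [0.4173, -0.481], [0.4825, -0.4836], [0.4963, -0.6562]]
[ 300    4  293  231 2666] [[0.4239, -0.3902], [0.4065, -0.3761], [0.6096, -0.0464], [0.6351, -0.0572]]
[ 299  118   32  117 2772] [[0.5123, -0.3767], [0.5099, -0.3461], [0.6336, -0.3354], [0.6363, -0.3694]]
[   0  143   49   92 1636] [[0.6618, -0.6963], [0.5605, -0.6758], [0.5567, -0.6277], [0.6577, -0.644]]
[ 532  188  108   34 2042] [[0.5854, -0.1237], [0.5613, -0.1272], [0.5676, -0.0067], [0.5922, -0.0007]]
```

View pics/w9.png

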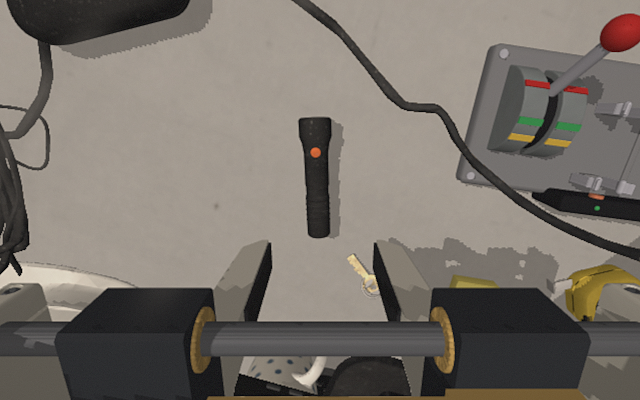

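D is confirmed: black, with its button at (315,152), head front at (315,118) and tail at (318,236). The lever is still on red.

```bash
python3 -c "
from h import *
go([.5928,-.3555,.005],[-.073,.9973])"
```

```text
shift [-1.8  -0.82 18.47] turn 0.4124129932360745 q6 -2.27
```

```bash
python3 -m creep '[-1.8,-0.8,4,0,-1.8,-0.8,9,0,-1.8,-0.8,13,0,-1.8,-0.8,16,0,-1.8,-0.8,17.6,0,-1.8,-0.8,18.2,0,-1.8,-0.8,18.2,0,-1.8,-0.8,18.2,0]' -0.2 && python3 -m creep '[0,0,0,0,0,0,0,0,0,0,0,0,0,0,0,0,0,0,0,0,0,0,0,0]' 1 40 &&  python3 -m creep '[0,0,-1,0,0,0,-3,0,0,0,-7,0,0,0,-11,0,0,0,-15,0,0,0,-17,0,0,0,-17,0]' 1 40 && python3 - <<'E'
from geo import *
im,P=cap('wrist')
for c,a in comps(im,(6,150,120),(18,255,255),40): print('or',c.round(1),a)
go([.53,-.08,.18],[.0546,.9985])
E
```

```text
t: 26.9
position: [0.5959, -0.3572, 0.0131]
tcp_rot: [0.001, -0.041, 0.999, -0.001]
force: [0.1, 0.1, -0.1]
gripper_width: 0.0558
finger_force: 0.0
t: 27.5
position: [0.5947, -0.3566, 0.0109]
tcp_rot: [0.0, -0.041, 0.999, -0.0]
force: [-0.2, 1.3, 2.0]
gripper_width: 0.0237
finger_force: 40.0
t: 28.2
position: [0.5965, -0.3581, 0.1864]
tcp_rot: [0.003, -0.04, 0.999, -0.003]
force: [0.6, -0.5, -1.1]
gripper_width: 0.0235
finger_force: 40.0
or [322.6 170.8] 379
shift [ 4.27 28.16  0.2 ] turn 7.773686083016713 q6 -2.27
```

```bash
python3 -m creep '[1,5,0,2,2,10,0,4,3,15,0,6,4,20,0,7.8,4.5,25,0,7.8,4.5,30,0,7.8,4.5,33,0,7.8,4.5,36,0,7.8,4.5,36,0,7.8,4.5,36,0,7.8]' 1 40 && python3 - <<'E'
from geo import *
o,M=tool(); print(o.round(4))
im,P=cap('wrist','w10.png')
for c,a in comps(im,(6,150,120),(18,255,255),40):
    b=onz(P,*c,o[2]+.0045+.0135); print('or',c.round(1),a,b.round(4),'grip in tool cm',(M.T@(b+.0505*-M[:,0]-o)*100).round(2))
go([.5181,.0001,.08],[.0546,.9985])
E
```

```text
t: 29.25
position: [0.5192, -0.0008, 0.1785]
tcp_rot: [-0.002, 0.027, 1.0, -0.0]
force: [0.2, -0.4, -2.2]
gripper_width: 0.0235
finger_force: 40.0
[ 0.5192 -0.0008  0.1785]
or [616.9 127.4] 112 [0.4542 0.1319 0.1965] grip in tool cm [ 2.15 12.91 -1.78]
or [322.8 170.8] 382 [0.4667 0.003  0.1965] grip in tool cm [ 0.22  0.1  -1.78]
shift [0.12 0.17 9.88] turn 0.003469292086180076 q6 -1.62
```

View pics/w10.png

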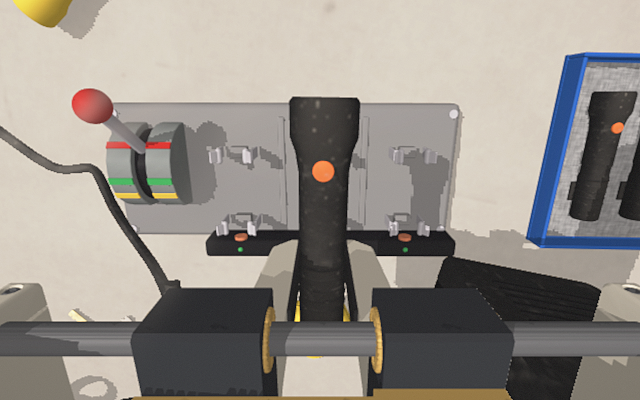

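D is held straight in line with the middle bay (button at (323,171)), and all bays are empty. Now lower it to the lips.

```bash
python3 -m creep '[0.1,0.1,4,0,0.1,0.1,8,0,0.1,0.1,10,0,0.1,0.1,11,0,0.1,0.1,11.2,0,0.1,0.1,11.2,0,0.1,0.1,11.2,0]' 1 40 && python3 - <<'E'
from h import *
go([.520,.0001,.0395],[.0546,.9985])
E
```

```text
t: 30.0
position: [0.5209, -0.0007, 0.0703]
tcp_rot: [0.001, 0.028, 1.0, -0.0]
force: [0.2, -0.2, -1.3]
gripper_width: 0.0236
finger_force: 40.0
shift [0.1  0.08 3.08] turn -0.04952589652079098 q6 -1.62
```

```bash
python3 -m creep '[0.1,0.1,0.8,0,0.1,0.1,1.3,0,0.1,0.1,1.8,0,0.1,0.1,2.3,0,0.1,0.1,2.7,0,0.1,0.1,3,0,0.1,0.1,3.2,0,0.1,0.1,3.2,0]' 1 50
```

```text
t: 30.8
position: [0.5196, 0.0003, 0.0386]
tcp_rot: [0.001, 0.027, 1.0, -0.0]
force: [-6.9, -1.9, 16.8]
gripper_width: 0.0233
finger_force: 50.0
```

```bash
python3 -m creep '[0,0,0,0,0,0,0,0,0,0,0,0,0,0,0,0]' 0 && python3 -m creep '[0,0,-3,0,0,0,-7,0,0,0,-11,0,0,0,-11,0,0,0,-11,0]' && python3 - <<'E'
from geo import *
im,P=cap('wrist','w11.png'); 
for c,a in comps(im,(6,150,120),(18,255,255),30): print('or',c.round(1),a,onz(P,*c,.058).round(4))
im,Q=cap('top','t11.png'); 
for c,a in comps(im,(6,150,120),(18,255,255)):
    if 270<c[0]<380 and 200<c[1]<240:print('or',c.round(1),a,onz(Q,*c,.058).round(4))
a=cv2.imread('pics/w11.png')[60:270,120:520]; b=cv2.imread('pics/t11.png')[175:255,260:400]
cv2.imwrite('pics/m11.png',np.vstack([cv2.resize(a,(640,336)),cv2.resize(b,(440,252))[:, :].copy() if 0 else cv2.resize(b,(640,256))]))
E
```

```text
t: 31.2
position: [0.5182, 0.0009, 0.0361]
tcp_rot: [-0.0, 0.027, 1.0, 0.0]
force: [0.2, 0.5, 0.1]
gripper_width: 0.0458
finger_force: 0.0
t: 31.7
position: [0.5194, 0.0007, 0.1477]
tcp_rot: [0.001, 0.028, 1.0, -0.0]
force: [1.0, 0.2, -1.1]
gripper_width: 0.0464
finger_force: 0.0
or [321.6 139.3] 146 [0.4666 0.004  0.058 ]
or [313.8 223.5] 10 [0.4668 0.0014 0.058 ]
```

View pics/m11.png

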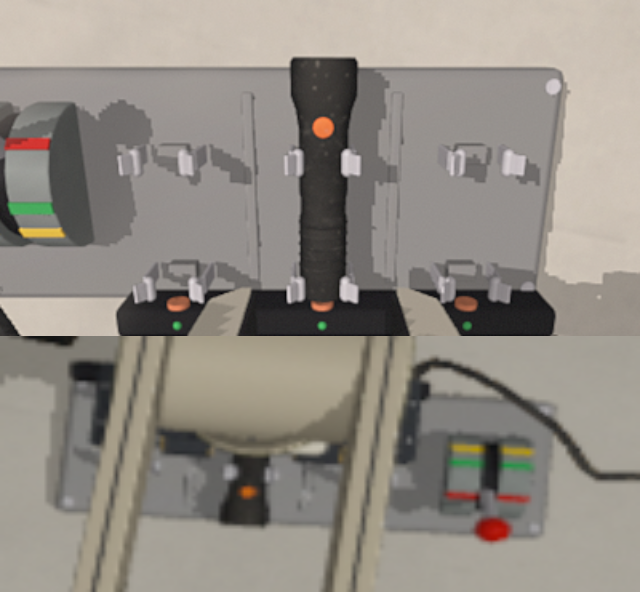

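D's button is back at its seated place (323,127 in the crop) with all four clip lips beside the barrel, so it is home. Lever next.

```bash
python3 -m creep '[4,-5,-3,8,8,-10,-3,17,8,-15,-3,26,8,-16,-3,35,8,-16,-3,44,8,-16,-3,53,8,-16,-3,62,8,-16,-3,71,8,-16,-3,80,8,-16,-3,88]' -1 && python3 -m creep '[0,0,0,2,0,0,0,2,0,0,0,2]' -1 && python3 - <<'E'
from geo import *
im,P=cap('wrist')
for c,a in comps(im,(0,180,120),(4,255,255),300): print(c,a,onz(P,*c,.1045).round(4))
go([.4334,-.1574,.0855],[.9985,-.054])
E
```

```text
t: 32.8
position: [0.4288, -0.1541, 0.1744]
tcp_rot: [-0.002, 0.7, 0.714, -0.001]
force: [0.2, 0.6, 0.6]
gripper_width: 0.0929
finger_force: 0.0
t: 33.1
position: [0.4292, -0.1543, 0.1753]
tcp_rot: [-0.001, 0.71, 0.705, -0.0]
force: [-0.2, 0.1, -0.2]
gripper_width: 0.0931
finger_force: 0.0
[327.44731978 216.65434381] 541 [ 0.432  -0.1571  0.1045]
shift [-0.31  0.42  9.  ] turn 2.670564121901762 q6 -0.45
```

```bash
python3 -m creep '[-0.3,0.4,4,2.7,-0.3,0.4,7,2.7,-0.3,0.4,8.7,2.7,-0.3,0.4,8.9,2.7,-0.3,0.4,8.9,2.7,-0.3,0.4,8.9,2.7]' -1 && python3 -m creep '[0,0,0,0,0,0,0,0,0,0,0,0,0,0,0,0,0,0,0,0,0,0,0,0,0,0,0,0,0,0,0,0,0,0,0,0,0,0,0,0]' 1 15
```

```text
t: 33.75
position: [0.4347, -0.1581, 0.089]
tcp_rot: [0.001, 0.726, 0.687, 0.0]
force: [-0.7, -0.0, 0.6]
gripper_width: 0.093
finger_force: 0.0
t: 34.75
position: [0.4355, -0.158, 0.0884]
tcp_rot: [0.002, 0.727, 0.687, 0.001]
force: [6.0, 0.5, -2.1]
gripper_width: 0.0265
finger_force: 14.1
```

```bash
python3 -m creep '[0,1,-0.6,0,0,2,-1.05,0,0,3,-1.4,0,0,4,-1.6,0,0,5,-1.7,0,0,6,-1.75,0,0,7,-1.65,0,0,7.6,-1.55,0,0,7.6,-1.55,0,0,7.6,-1.55,0]' 1 15 && python3 -m creep '[0,0,0,0,0,0,0,0,0,0,0,0,0,0,0,0,0,0,0,0,0,0,0,0]' -1 && python3 -m creep '[0,0,-4,0,0,0,-8,0,0,0,-8,0,0,0,-8,0]' && python3 - <<'E'
from geo import *
o=np.array([.4898,-.1605,.022])
for n in('wrist','top','side'):
    im,P=cap(n,n+'12.png')
    for c,a in comps(im,(0,180,120),(4,255,255),15):
        p=onz(P,*c,.120)
        if abs(p[0]-.5)<.06 and abs(p[1]+.16)<.03: print(n,c.round(1),a,p.round(4))
print(tool()[0])
E
```

```text
t: 35.75
position: [0.5101, -0.1619, 0.1028]
tcp_rot: [0.0, 0.727, 0.687, 0.0]
force: [0.5, -2.8, -2.8]
gripper_width: 0.0234
finger_force: 15.0
t: 36.35
position: [0.5098, -0.1619, 0.1032]
tcp_rot: [0.0, 0.727, 0.687, 0.0]
force: [-0.0, -0.2, 0.5]
gripper_width: 0.0664
finger_force: 0.0
t: 36.75
position: [0.5107, -0.1623, 0.1845]
tcp_rot: [0.001, 0.727, 0.687, 0.001]
force: [-0.5, 0.0, -1.2]
gripper_width: 0.0921
finger_force: 0.0
wrist [274.8 205.8] 89 [ 0.4758 -0.1525  0.12  ]
wrist [319.5 214.7] 552 [ 0.5079 -0.1613  0.12  ]
[ 0.50884266 -0.16150714  0.18143351]
```

View pics/wrist12.png

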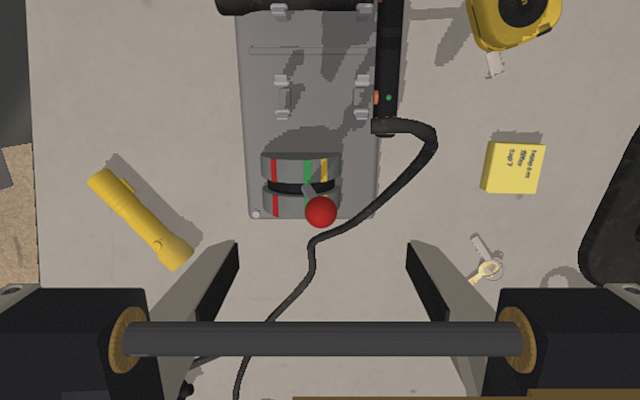

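The lever stands on the green stripes, knob at (320,212). The knob moved 75.9 mm from off, which gives about 0.80 rad. I back off, check numerically and hand in.

```bash
python3 -m creep '[0,-5,-5,0,0,-8,-8,0,0,-8,-8,0,0,-8,-8,0,0,-8,-8,0]' && python3 - <<'E'
from tray import *
tray([],.1)
im,P=cap('top')
for c,a in comps(im,(0,180,120),(4,255,255),15): 
    p=onz(P,*c,.120)
    if abs(p[1]+.16)<.04: print('knob',p.round(4))
im,P=cap('wrist')
for c,a in comps(im,(6,150,120),(18,255,255),30): print('or',c.round(1),a,onz(P,*c,.058).round(4))
for c,a in comps(im,(0,180,120),(4,255,255),300): print('knob w',onz(P,*c,.12).round(4))
E
```

```text
t: 37.4
position: [0.4298, -0.1573, 0.2616]
tcp_rot: [-0.001, 0.727, 0.687, -0.0]
force: [0.4, 0.9, -0.7]
gripper_width: 0.0928
finger_force: 0.0
tray [0.5117 0.3321] [ 0.999 -0.042]
or [193.4 214.8] 5 [0.4855 0.3743 0.031 ]
or [210.  217.3] 7 [0.4792 0.3228 0.031 ]
or [226.7 218.5] 6 [0.4769 0.2713 0.031 ]
or [313.5 223. ] 6 [0.4702 0.0022 0.031 ]
or [352.4  12.3] 82 [0.467  0.0039 0.058 ]
knob w [ 0.5095 -0.1611  0.12  ]
```

```bash
python3 -c "
from station import arm
print(arm.hand_in())"
```

```text
the job is handed in; nothing more can be done
None
```

I handed the job in at about 37 s and no verdict came back: by my camera checks, the three charged torches lie flat in the tray, spent torch D (the only one on the desk) is clipped in the middle bay, and the lever is at charge, about 0.80 rad.

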